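Third hand at the clog-maker's screwing jig

ROBOT

A 7-joint arm with a two-finger parallel gripper is mounted at the origin on the work surface. World frame = base frame: x ahead of the robot, y to its left, z up, the work surface at z = 0. Lengths are in m, angles in degrees, forces in N, time in s.
With the tool pointing down it reaches from about 0.35 to 0.9 m from the base axis. Payload 19.9 kg.
Tool frame: the origin (TCP) lies between the finger pads; the fingertips stand 17 mm ahead of it and the grasp point (between the pads) lies 2 mm behind it; x points along the fingers, y is the direction in which the jaws open and shut, and the axes are right-handed (so a half turn about x gives the same grasp; the last joint's range is limited). The gripper opens to 94 mm and grips with 3 to 60 N. Pads are 16 mm wide; open, the fingers measure 119 mm over their backs; the gripper's body (75 mm by 177 mm) begins 78 mm behind the grasp point.
Start: joints at [-78.467, 23.915, -0.59, 92.452, 0.269, 63.638, -3.037], TCP at [0.15, 0.607, 0.222] pointing down, gripper open.
Joint ranges: [-161.28, 161.28], [-22.2, 115.67], [-73.04, 71.86], [3.21, 147.25], [-68.34, 248.33], [10.77, 114.83], [-161.83, 161.83]. Speed limits (degrees/s): [108.29, 108.29, 136.94, 136.94, 172.46, 172.46, 172.46].

INTERFACE

Orientations are given as [roll, pitch, yaw] about the fixed x, y, z axes, in that order (R = Rz(yaw) Ry(pitch) Rx(roll)).
In Python, from bench import arm gives the robot as it stands. Calls block until the motion is done:
- arm.move_pose(position, orientation): joint-space move of the TCP to a pose.
- arm.line_to(position, orientation=None, velocity=0.15, f_stop=None): straight line of the TCP; orientation=None keeps the orientation; velocity is the mean speed in m/s. With f_stop (N) it stops when the force on the tool has changed by that much, and returns True; else False.
- arm.movej(angles): joint-space move.
- arm.set_gripper(opening, grasp_force=None): finger opening in m; grasp_force is the grip in N (None keeps the last); returns when the fingers have stopped.
- arm.dwell(seconds).
- arm.solve_ik(position, orientation): joint angles nearest the present ones, or None.
- arm.read_camera(name): name is "scene" or "top" or "wrist"; returns (picture, depth): 400x640x3 uint8, red, green, blue; 400x640 float32, m along the optical axis (not along the pixel's ray), 0 where there is no reading.
- arm.camera_info(name): a dict with "fx", "fy", "cx", "cy" (pixels), "pose" (4x4, takes a point from camera to world coordinates); the wrist camera has in their place "T_tool_cam" (4x4, takes a point from camera to tool coordinates, whose origin is the TCP and whose axes are the tool frame's). Camera axes: x right, y down, z forward; pixel columns grow to the right and rows downward; lengths in m; the calibration is good to about 2 mm. The wrist camera is an equidistant fisheye: a pixel r from the principal point sees the ray r / f radians off the axis. A picture is of the moment at which its call begins: read the wrist's pose just before it. camera_info takes no time and is no camera call.
A pose or a line that the arm cannot do raises arm.Unreachable and nothing moves.
- arm.sign_off(): hands the job in, once; it reports no verdict.
Readings, each from a call of its own:
- arm.get_clock(): time.
- arm.get_q(): joint angles.
- arm.get_joint_vel(): joint speeds.
- arm.get_effort(): joint torques, N m.
- arm.get_tcp_pos(): TCP position.
- arm.get_orientation(): TCP orientation.
- arm.get_wrist_force(): force on the tool from outside, world axes, zero at the start.
- arm.get_wrist_torque(): the same for the moment, N m.
- arm.get_gripper_width(): finger opening in m.
Only numpy, scipy, OpenCV 4.12 (cv2) and the standard library are available. Lean on these libraries where they do the work, as an engineer would, in place of code of your own. Each camera call takes 0.05 s, during which the arm holds its last target.

TASK

Slide the screw guide along its rail until its white line is level with the red clip (ignore the white clip) and leave it there. Then press the loose wooden sole, flat on the bench, heel end squarely against the sprung fence and centred in front of the guide, gently, until the fence's red pointer stands mid green zone, a push of about 10 N. Leave the other things alone and finish still holding the sole there with that steady push, not letting go: I will drive the screw next.

Things in the scene. Friction and masses are not known exactly. Their poses are not given: they have to be found in the camera images.
- jig: Fixed green steel rail, 44 mm wide (its x), 300 long (y), 45 high, on a 6 mm base plate that ends 26 mm in front of the rail's centre line. Origin on the bench under the rail's centre. +x points away from the robot (turned up to 0.15 rad), square to the fence: the sole is pressed along +x. At y = +140 mm lies the pressure scale, a white strip with a green zone, top 48 mm above the bench.
- guide_grip (a point): Centre of the screw guide's black grip, 26 (jig x) x 22 (jig y) x 40 mm, 54 to 94 mm above the bench, on a steel carriage 56 (x) x 36 (y) mm whose top is at 54 mm. The white line behind the grip and the brass nozzle in front lie at this point's jig y. Axes as the jig's. Slides along jig y with about 2 N of friction and stays where it is left.
- guide (a joint): Position of the screw guide along the rail, 0 to 0.14 m, growing to the jig's +y; at 0.07 it is at the jig's y = 0.
- red_clip: Red clip 14 x 10 (along the rail) x 30 mm fixed against the back (+x) side of the rail, top 48 mm above the bench; it marks where the guide belongs. Origin on the bench, under its centre, axes as the jig's.
- white_clip: White clip of the same shape, the mark for another size: to be ignored. It does not move.
- fence_face (a point): Centre of the sprung fence's front (robot side) face, 27 mm above the bench, moving with the fence: two aluminium bars, 250 mm long (jig y), together from 6 to 47 mm above the bench, an open slot between them. Unpressed, the face is 75 mm in front of the rail's centre line. Axes as the jig's: x points into the fence. The bench in front is clear.
- fence (a joint): How far the fence is pushed back along the jig's +x, 0 to 0.030 m (hard stop). A spring of 600 N/m with no preload returns it: 10 N is 0.0167 m. The pointer is in the green zone from 0.010 to 0.0233 m (6 to 14 N).
- sole: Loose pale wooden clog sole, 216 mm long, about 0.24 kg, right side up on the bench, left or right. Origin on its underside below the waist. +x points to the flat heel end, 85 mm away; the toe ends 131 mm the other way. Heel 60 mm wide, 45 high, x = 33 to 85 mm; waist 50 wide, x = -22 to 33 mm; front rounded, 82 wide, 28 high. At the start the heel points away from the robot, turned up to 0.6 rad.
- sole_grip (a point): Point at the middle of the sole's waist, 28 mm above its underside, above the body's origin: the place to grip it, across its 50 mm width (the wood reaches from about 13 to 40 mm above the bench there). Axes as the sole's.
- sole_heel (a point): Centre of the sole's flat heel end, 27 mm above its underside, 85 mm from the grip point along the sole's x. Axes as the sole's.
- clog: Finished clog, wooden sole and blue upper, 216 x 82 x 97 mm, loose, on the other side from the sole. Origin on its underside, at the waist. Leave alone.
- glue_jar: White jar with orange lid, 72 mm across, 100 mm high, loose. Leave alone.
- screw_tray: Blue open tray 100 x 130 x 28 mm, loose. Leave alone.
- screwdriver: Screwdriver with red handle, lying on the right of the jig. Leave alone.
- hammer: Hammer with wooden handle, lying on the left of the jig. Leave alone.
Mind the look-alikes: they are no part of the job. What is shaped like the sole but purple is not meant.

How it is judged:
By the outcome, as a careful person would: the job done as asked, in the order asked, and still so for the second after the job is handed in, while the arm keeps its last pose, push and grip.
It also fails if it takes over 56 s, if anything falls off the work surface, if the arm or the gripper's body presses on something with over 40 N, if the wrist force passes 120 N, or if a joint passes its speed limit or range.

## Working session

There is one attempt and no reset: what is moved stays moved. The work goes in short steps, each a Python script; the robot and the scene stay as the last script left them, time stands still between calls to the robot, and variables do not carry over. Pictures are saved under pics/ and viewed, and the job is handed in when it is done.

```bash
mkdir -p pics; ls; python3 - <<'E'
from bench import arm
import cv2
print(arm.get_clock(),arm.get_tcp_pos(),arm.get_orientation(),arm.get_gripper_width())
for n in ("scene","top"):
    p,d=arm.read_camera(n); cv2.imwrite(f"pics/{n}0.png",p[:,:,::-1]); 
    import numpy as np; np.savez(f"{n}0.npz",p=p,d=d); i=arm.camera_info(n); print(i)
E
```

```text
pics
0.0 [0.15017412 0.60630863 0.22181635] [-86.03836315  89.92760968 -99.94702615] 0.0937364936289528
{'fx': 397.4973643030814, 'fy': 397.4973643030814, 'cx': 313.6967548216637, 'cy': 193.9502541455114, 'pose': array([[-0.51990582,  0.69874268, -0.49138235,  1.07645832],
       [ 0.85416809,  0.41869044, -0.30837509,  0.26398013],
       [-0.00973775, -0.58004913, -0.81452329,  0.95918716],
       [ 0.        ,  0.        ,  0.        ,  1.        ]])}
{'fx': 420.03118328128033, 'fy': 420.03118328128033, 'cx': 317.3194022819628, 'cy': 200.97273343766207, 'pose': array([[ 0.0147916 , -0.99438682,  0.10476673,  0.42276842],
       [-0.99988816, -0.01447894,  0.00374429, -0.05505403],
       [-0.00220636, -0.1048104 , -0.99448978,  1.33332095],
       [ 0.        ,  0.        ,  0.        ,  1.        ]])}
```

View pics/scene0.png

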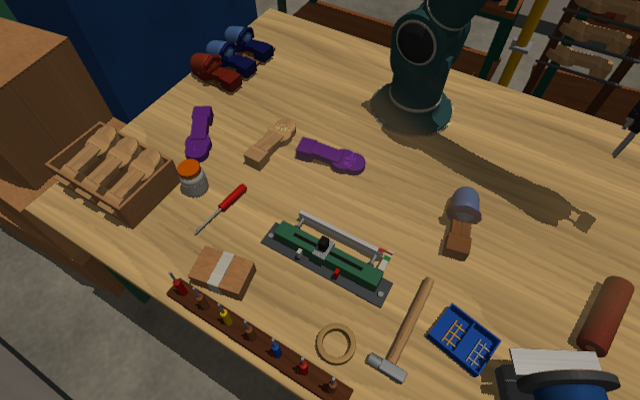

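View pics/top0.png

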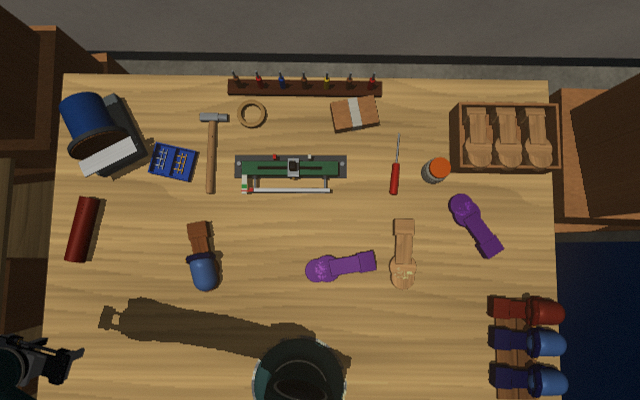

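```bash
python3 - <<'E'
import cv2,numpy as np
t=np.load("top0.npz")['p'][:,:,::-1]; s=np.load("scene0.npz")['p'][:,:,::-1]
cv2.imwrite("pics/c1.png",cv2.resize(t[145:205,225:355],None,fx=6,fy=6,interpolation=cv2.INTER_CUBIC))
cv2.imwrite("pics/c2.png",cv2.resize(t[210:300,370:440],None,fx=6,fy=6,interpolation=cv2.INTER_CUBIC))
cv2.imwrite("pics/c3.png",cv2.resize(s[205:310,255:400],None,fx=5,fy=5,interpolation=cv2.INTER_CUBIC))
E
```

```text
(no output)
```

View pics/c1.png

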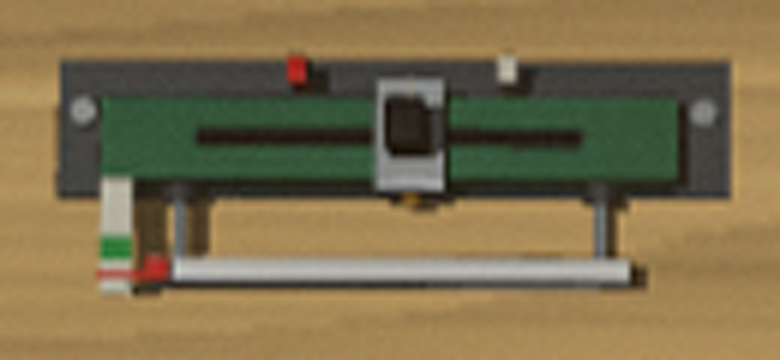

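View pics/c2.png

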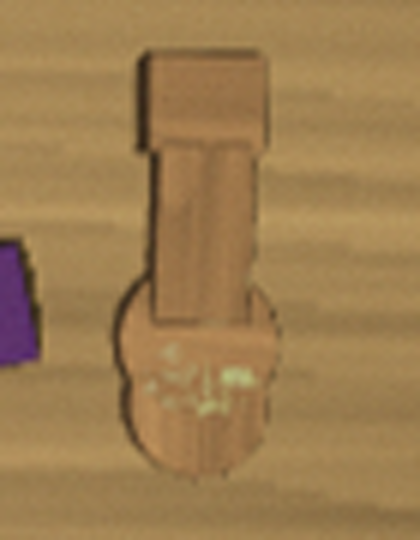

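View pics/c3.png

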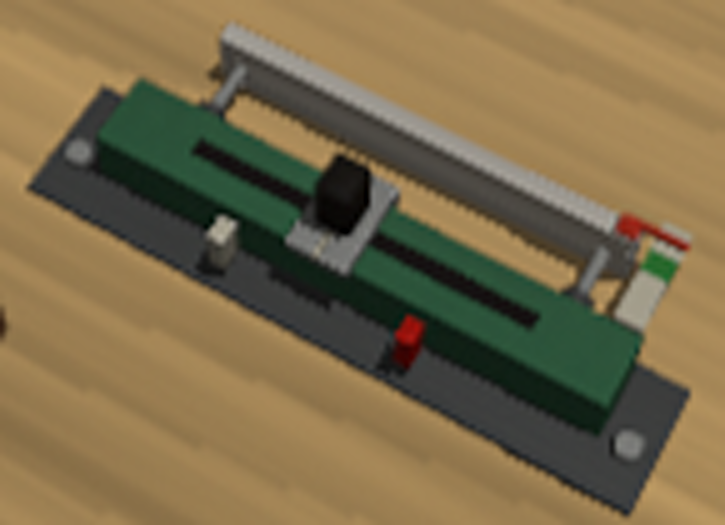

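```bash
cat > h.py <<'E'
import numpy as np,cv2
from bench import arm
def plane(name,u,v,z):
    i=arm.camera_info(name);P=i['pose']
    r=P[:3,:3]@np.array([(u-i['cx'])/i['fx'],(v-i['cy'])/i['fy'],1]);o=P[:3,3]
    return o+r*(z-o[2])/r[2]
def wray(u,v,pos,R,z):
    i=arm.camera_info('wrist');T=i['T_tool_cam']
    a=(u-i['cx'])/i['fx'];b=(v-i['cy'])/i['fy'];t=np.hypot(a,b)
    s=np.sin(t)/t if t>1e-9 else 1
    r=R@T[:3,:3]@np.array([a*s,b*s,np.cos(t)]);o=np.array(pos)+R@T[:3,3]
    return o+r*(z-o[2])/r[2]
E
python3 - <<'E'
from h import *
np.set_printoptions(precision=4,suppress=True)
d=np.load("top0.npz")['d'];D=np.load("scene0.npz")
def c(x0,y0,k,u,v): return x0+(u+.5)/k-.5, y0+(v+.5)/k-.5
i=arm.camera_info('top')
def deproj(u,v):
    z=d[int(round(v)),int(round(u))];return (i['pose']@np.array([(u-i['cx'])/i['fx']*z,(v-i['cy'])/i['fy']*z,z,1]))[:3]
for n,u,v,z in [("TL",102,97,.045),("TR",678,97,.045),("BR",678,181,.045),("BL",102,178,.045),("red",297,68,.048),("white",508,68,.048),("grip",404,122,.094),("carL",376,190,.054),("carR",446,190,.054),("fenL",172,270,.047),("fenR",630,270,.047),("nozzle",411,200,.03)]:
    p=c(225,145,6,u,v); print(n,np.round(p,1),plane('top',*p,z),deproj(*p))
for n,u,v,z in [("heelTL",150,52,.045),("heelTR",267,52,.045),("heelBL",140,150,.045),("heelBR",267,145,.045),("waistL",155,235,.04),("waistR",252,235,.04),("toe",200,478,.028)]:
    p=c(370,210,6,u,v); print(n,np.round(p,1),plane('top',*p,z),deproj(*p))
E
```

```text
TL [241.6 160.8] [0.6811 0.1877 0.045 ] [0.6802 0.1869 0.0493]
TR [337.6 160.8] [ 0.6854 -0.1115  0.045 ] [ 0.6938 -0.1133  0.0036]
BR [337.6 174.8] [ 0.6413 -0.1119  0.045 ] [ 0.6469 -0.1134  0.0114]
BL [241.6 174.2] [0.6385 0.1863 0.045 ] [0.638  0.1857 0.0482]
red [274.1 155.9] [0.6972 0.0864 0.048 ] [0.6973 0.0865 0.0475]
white [309.2 155.9] [ 0.6988 -0.023   0.048 ] [ 0.6984 -0.0231  0.05  ]
grip [291.9 164.9] [0.6608 0.0273 0.094 ] [0.6599 0.027  0.0987]
carL [287.2 176.2] [0.6328 0.0436 0.054 ] [0.6404 0.0472 0.0075]
carR [298.9 176.2] [0.6333 0.0076 0.054 ] [0.6377 0.0089 0.0272]
fenL [253.2 189.6] [0.5908 0.1482 0.047 ] [0.5905 0.1479 0.049 ]
fenR [329.6 189.6] [ 0.5942 -0.0876  0.047 ] [ 0.6002 -0.0887  0.0016]
nozzle [293.1 177.9] [0.6317 0.027  0.03  ] [0.6308 0.0266 0.0355]
heelTL [394.6 218.2] [ 0.5086 -0.2881  0.045 ] [ 0.5087 -0.2885  0.0432]
heelTR [414.1 218.2] [ 0.5095 -0.348   0.045 ] [ 0.5126 -0.3586 -0.0016]
heelBL [392.9 234.6] [ 0.4585 -0.2828  0.045 ] [ 0.4598 -0.2906  0.001 ]
heelBR [414.1 233.8] [ 0.462  -0.3475  0.045 ] [ 0.4636 -0.359  -0.0056]
waistL [395.4 248.8] [ 0.4156 -0.2912  0.04  ] [ 0.4155 -0.2924  0.0331]
waistR [411.6 248.8] [ 0.4163 -0.3406  0.04  ] [ 0.4161 -0.3499 -0.0023]
toe [402.9 289.2] [ 0.2929 -0.3157  0.028 ] [ 0.2902 -0.3209  0.0017]
```

```bash
cat >> h.py <<'E'
from scipy.spatial.transform import Rotation as Ro
import warnings; warnings.filterwarnings("ignore")
def Rdown(yaw,sgn=1):
    x=np.array([0,0,-1.]);y=sgn*np.array([-np.sin(yaw),np.cos(yaw),0]);return np.column_stack([x,y,np.cross(x,y)])
def ori(yaw,sgn=1): return list(Ro.from_matrix(Rdown(yaw,sgn)).as_euler('xyz',degrees=True))
def curR(): return Ro.from_euler('xyz',arm.get_orientation(),degrees=True).as_matrix()
def snap(name,tag):
    pos=np.array(arm.get_tcp_pos());R=curR();p,d=arm.read_camera(name);np.savez(tag+".npz",p=p,d=d,pos=pos,R=R)
    cv2.imwrite(f"pics/{tag}.png",p[:,:,::-1]);return p,d
E
python3 - <<'E'
from h import *
np.set_printoptions(precision=3,suppress=True)
print(curR()); i=arm.camera_info('wrist');print(i)
for s in (1,-1):
    print(s,arm.solve_ik([.645,.055,.22],ori(.013,s)),arm.solve_ik([.43,-.317,.25],ori(.0,s)))
E
```

```text
[[-0.     0.24   0.971]
 [-0.001  0.971 -0.24 ]
 [-1.    -0.001  0.   ]]
{'fx': 309.70691628693146, 'fy': 309.70691628693146, 'cx': 322.0850173809791, 'cy': 198.75020972975432, 'T_tool_cam': array([[ 0.   , -0.284,  0.959, -0.162],
       [ 1.   ,  0.001, -0.   , -0.   ],
       [-0.001,  0.959,  0.284, -0.083],
       [ 0.   ,  0.   ,  0.   ,  1.   ]])}
1 [-26.114  28.126  25.929  89.87  -13.142  65.042  93.466] [ 42.438  13.471 -10.928 103.304   2.829  63.488 120.54 ]
-1 [-38.272  32.513  44.676  90.292 -24.189  67.264 -77.857] [-16.126  22.204  62.371 105.032 -21.529  65.834 -36.434]
```

```bash
python3 - <<'E'
from h import *
arm.move_pose([.62,.058,.2],ori(.013)); print(arm.get_clock(),arm.get_q(),arm.get_tcp_pos()); snap('wrist','w1')
E
```

```text
2.6583 [-27.25909783  26.59570838  25.62971275  94.81902994 -12.74704544
  61.49384245  92.93359877] [0.61993791 0.0589426  0.19994565]
```

View pics/w1.png

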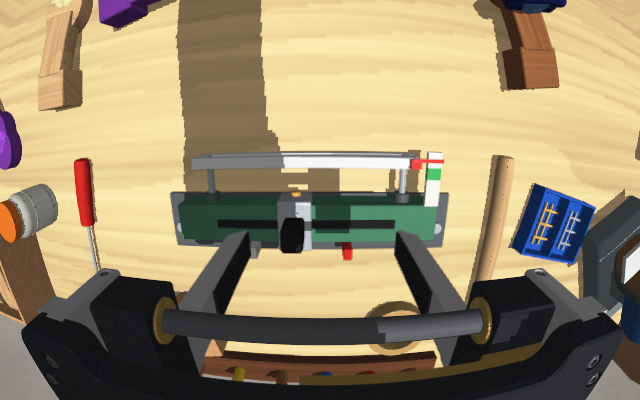

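```bash
python3 - <<'E'
import cv2,numpy as np
t=np.load("w1.npz")['p'][:,:,::-1]
cv2.imwrite("pics/w1c.png",cv2.resize(t[140:275,240:380],None,fx=5,fy=5,interpolation=cv2.INTER_CUBIC)[:600])
cv2.imwrite("pics/w1d.png",cv2.resize(t[140:265,165:455],None,fx=2.75,fy=2.75,interpolation=cv2.INTER_CUBIC))
E
```

```text
(no output)
```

View pics/w1c.png

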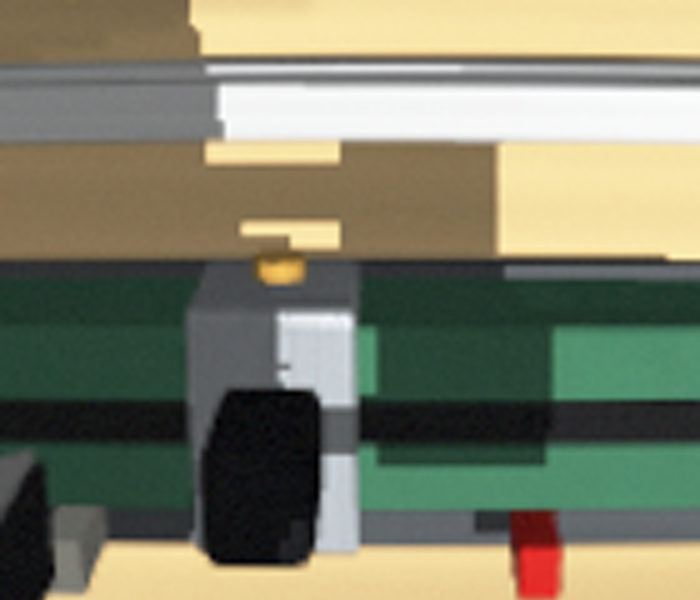

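View pics/w1d.png

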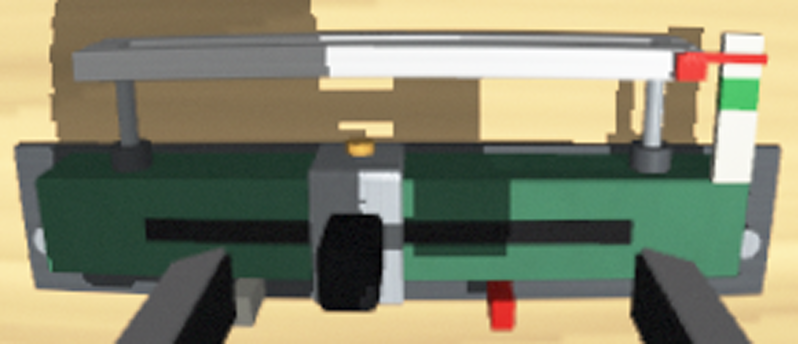

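```bash
python3 - <<'E'
from h import *
np.set_printoptions(precision=4,suppress=True)
w=np.load("w1.npz");pos,R=w['pos'],w['R']
def c(u,v,x0=240,y0=140,k=5): return x0+(u+.5)/k-.5,y0+(v+.5)/k-.5
def f(n,u,v,z,*a): print(n,wray(*c(u,v,*a),pos,R,z),w['d'][int(round(c(u,v,*a)[1])),int(round(c(u,v,*a)[0]))])
f('redL',518,543,.048);f('redR',560,543,.048);f('redBL',526,596,.048);f('redBR',560,597,.048)
f('carFL',190,313,.054);f('carFR',357,313,.054);f('carBL',195,549,.054);f('carBR',358,550,.054)
f('whiteR',106,545,.048)
k=(165,140,2.75)
f('railFL',42,178,.045,*k);f('railFR',745,183,.045,*k);f('railBL',52,272,.045,*k);f('railBR',740,277,.045,*k)
f('fenFL',75,52,.047,*k);f('fenFR',675,52,.047,*k)
f('fenbL',75,79,.047,*k);f('fenbR',675,79,.047,*k)
f('ptr',735,59,.05,*k)
E
```

```text
redL [0.6879 0.083  0.048 ] 0.3474872
redR [0.6879 0.0925 0.048 ] 0.39024997
redBL [0.7014 0.0854 0.048 ] 0.3478217
redBR [0.7016 0.0933 0.048 ] 0.4004994
carFL [0.633  0.0119 0.054 ] 0.32250673
carFR [0.6325 0.047  0.054 ] 0.32466045
carBL [0.6879 0.0111 0.054 ] 0.33771226
carBR [0.6872 0.0473 0.054 ] 0.39804083
whiteR [ 0.6905 -0.0103  0.048 ] 0.3966227
railFL [ 0.6405 -0.1058  0.045 ] 0.33397427
railFR [0.6382 0.1866 0.045 ] 0.33438075
railBL [ 0.6836 -0.1072  0.045 ] 0.38831928
railBR [0.6803 0.1904 0.045 ] 0.3876551
fenFL [ 0.5871 -0.0841  0.047 ] 0.31632596
fenFR [0.5851 0.1508 0.047 ] 0.31570563
fenbL [ 0.598 -0.085  0.047] 0.31817308
fenbR [0.5956 0.1516 0.047 ] 0.31863666
ptr [0.5863 0.1747 0.05  ] 0.3126765
```

```bash
python3 - <<'E'
from h import *
o=ori(.011)
arm.set_gripper(.06,10)
arm.line_to([.660,.0285,.15],o,.25)
arm.line_to([.660,.0285,.079],None,.1,f_stop=8)
print(arm.get_tcp_pos(),arm.get_wrist_force())
arm.set_gripper(0,10)
print(arm.get_clock(),arm.get_gripper_width(),arm.get_tcp_pos(),arm.get_wrist_force())
snap('wrist','w2');snap('top','t2')
t=np.load("t2.npz")['p'][:,:,::-1]
cv2.imwrite("pics/t2c.png",cv2.resize(t[145:205,225:355],None,fx=6,fy=6,interpolation=cv2.INTER_CUBIC))
E
```

```text
[0.66037291 0.02846703 0.07960043] [-0.32409023  0.05936384 -0.50510819]
5.375 0.02186368276074487 [0.66003565 0.02858927 0.07908442] [-0.28994383  0.82303756  1.12250952]
```

View pics/w2.png

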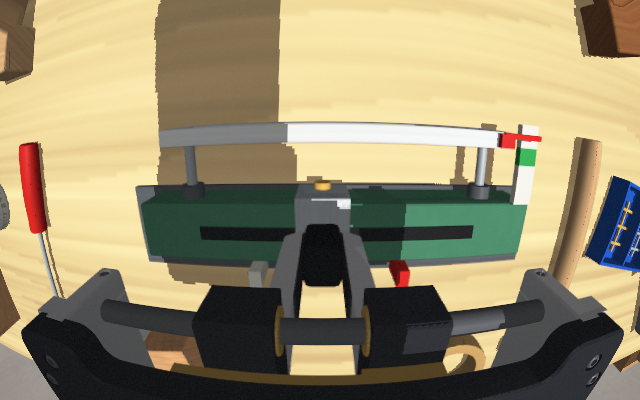

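```bash
python3 - <<'E'
from h import *
p=np.array(arm.get_tcp_pos());d=.0587
arm.line_to(list(p+np.array([-.011*d,d,0])),None,.06)
print(arm.get_clock(),arm.get_gripper_width(),arm.get_tcp_pos(),arm.get_wrist_force())
arm.set_gripper(.05); q=np.array(arm.get_tcp_pos()); print(q)
arm.line_to([q[0],q[1],.17],None,.25)
arm.line_to([.60,q[1],.20],None,.25)
print(arm.get_clock())
snap('wrist','w3');snap('top','t3');snap('scene','s3')
t=np.load("t3.npz")['p'][:,:,::-1]
w=np.load("w3.npz")['p'][:,:,::-1]
s=np.load("s3.npz")['p'][:,:,::-1]
cv2.imwrite("pics/w3c.png",cv2.resize(w[140:285,250:400],None,fx=5,fy=5,interpolation=cv2.INTER_CUBIC)[:600])
cv2.imwrite("pics/s3c.png",cv2.resize(s[205:310,255:400],None,fx=5,fy=5,interpolation=cv2.INTER_CUBIC))
E
```

```text
6.6083 0.021485799773501627 [0.65933961 0.08751231 0.07908958] [-1.41776859  1.73817235  3.37993209]
[0.65936582 0.08731746 0.07906773]
8.1667
```

View pics/w3.png

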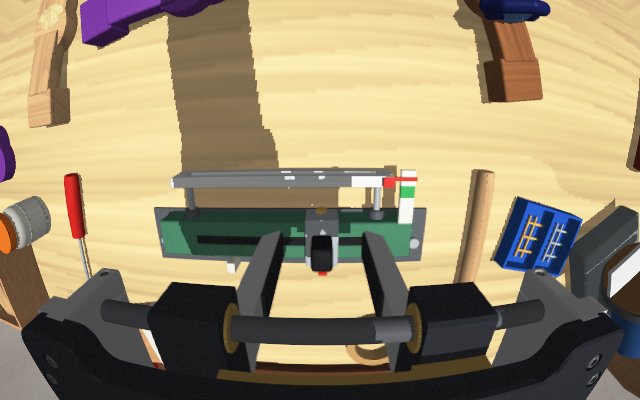

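View pics/w3c.png

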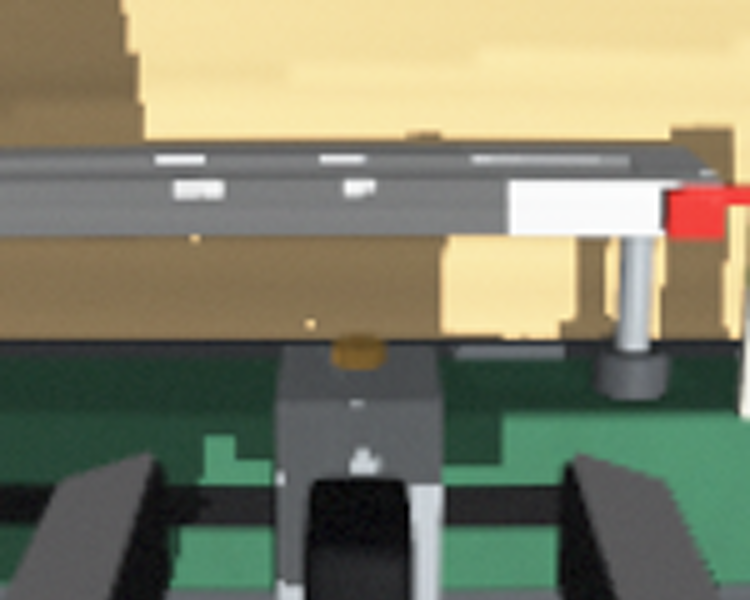

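View pics/s3c.png

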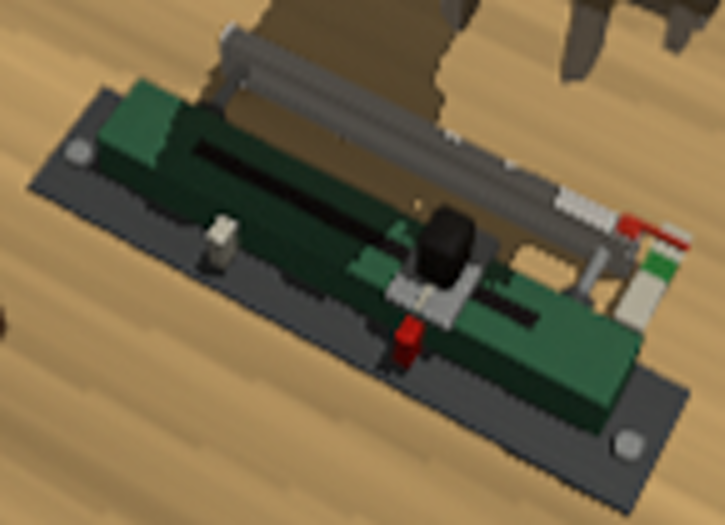

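```bash
python3 - <<'E'
import cv2,numpy as np
s=np.load("s3.npz")['p'][:,:,::-1]; w=np.load("w3.npz")['p'][:,:,::-1]
cv2.imwrite("pics/s3d.png",cv2.resize(s[243:283,325:360],None,fx=15,fy=15,interpolation=cv2.INTER_CUBIC))
cv2.imwrite("pics/w3d.png",cv2.resize(w[205:285,290:350],None,fx=7.5,fy=7.5,interpolation=cv2.INTER_CUBIC))
E
```

```text
(no output)
```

View pics/s3d.png

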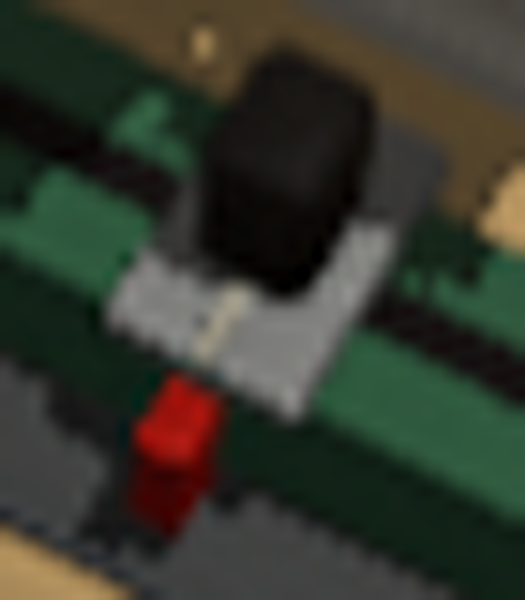

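View pics/w3d.png

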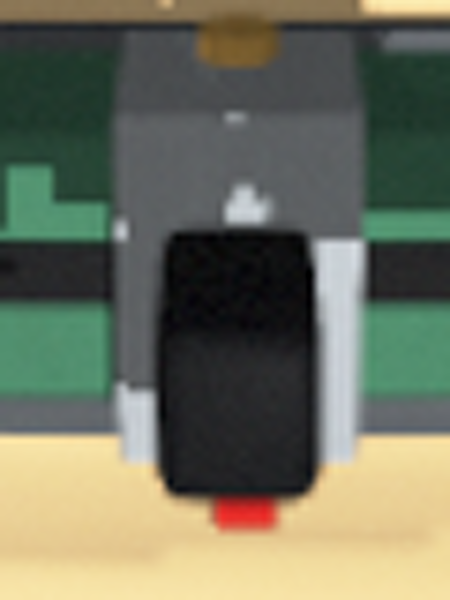

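```bash
python3 - <<'E'
from h import *
np.set_printoptions(precision=4,suppress=True)
w=np.load("w3.npz");pos,R=w['pos'],w['R']
def c(u,v,x0,y0,k): return x0+(u+.5)/k-.5,y0+(v+.5)/k-.5
for n,u,v,z in [('carFL',115,112,.054),('carFR',362,112,.054),('carBL',122,460,.054),('carBR',356,460,.054),('redL',215,528,.048),('redR',276,528,.048)]:
    print(n,wray(*c(u,v,290,205,7.5),pos,R,z))
for n,u,v,z in [('line1',238,292,.054),('line2',204,354,.054),('carBR',297,418,.054),('carBL',108,308,.054),('red FL',180,375,.048),('redFR',224,400,.048),('redBL',136,430,.048),('redBR',183,458,.048)]:
    print(n,plane('scene',*c(u,v,325,243,15),z))
E
```

```text
carFL [0.6312 0.0692 0.054 ]
carFR [0.6307 0.1041 0.054 ]
carBL [0.6872 0.0697 0.054 ]
carBR [0.6868 0.1049 0.054 ]
redL [0.7025 0.0838 0.048 ]
redR [0.7024 0.0933 0.048 ]
line1 [0.6739 0.0865 0.054 ]
line2 [0.6866 0.0871 0.054 ]
carBR [0.6887 0.1057 0.054 ]
carBL [0.6876 0.0695 0.054 ]
red FL [0.6893 0.0844 0.048 ]
redFR [0.6895 0.0928 0.048 ]
redBL [0.7016 0.083  0.048 ]
redBR [0.702  0.0921 0.048 ]
```

```bash
python3 - <<'E'
from h import *
np.set_printoptions(precision=4,suppress=True)
arm.line_to([.6594,.0873,.16],None,.25)
arm.line_to([.6594,.0873,.079],None,.15,f_stop=8)
arm.set_gripper(0,10); p=np.array(arm.get_tcp_pos()); print(p)
arm.line_to([p[0],.0884,.079],None,.02); print(arm.get_tcp_pos())
arm.set_gripper(.05); print(arm.get_tcp_pos())
arm.line_to([.6594,.0884,.17],None,.25)
arm.set_gripper(.08)
print(arm.solve_ik([.43,-.317,.2],ori(0)))
arm.move_pose([.40,-.317,.18],ori(0)); print(arm.get_clock())
snap('wrist','w4');snap('top','t4');snap('scene','s4')
s=np.load("s4.npz")['p'][:,:,::-1]
cv2.imwrite("pics/s4d.png",cv2.resize(s[243:283,325:360],None,fx=15,fy=15,interpolation=cv2.INTER_CUBIC))
E
```

```text
[0.6595 0.0874 0.0793]
[0.6596 0.0882 0.0793]
[0.6595 0.0884 0.079 ]
[  1.1338  19.1365  38.9761 107.8135 -14.0905  57.8832 136.1285]
13.7917
```

View pics/s4d.png

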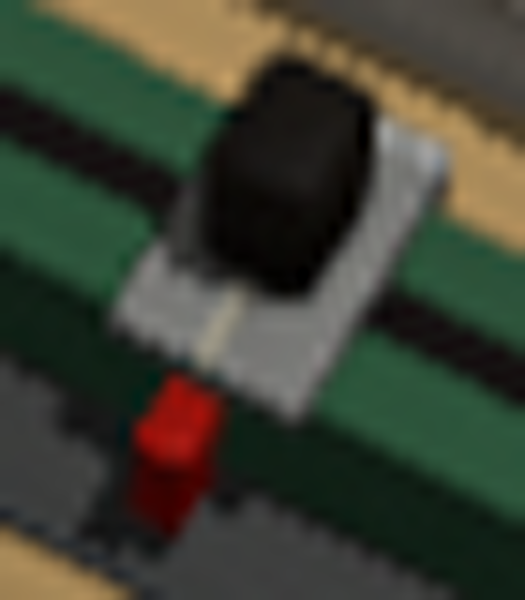

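View pics/w4.png

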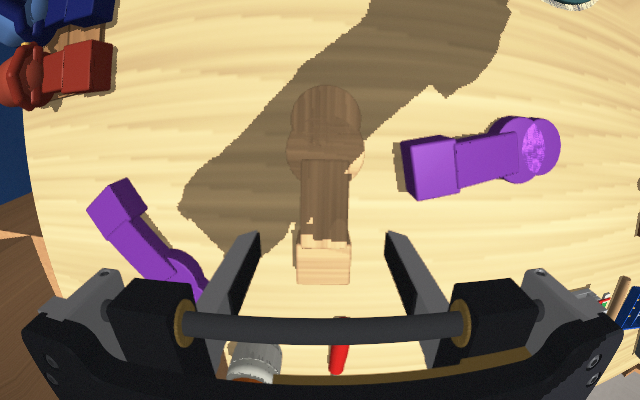

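```bash
python3 - <<'E'
import cv2,numpy as np
w=np.load("w4.npz")['p'][:,:,::-1]
cv2.imwrite("pics/w4c.png",cv2.resize(w[80:290,270:390],None,fx=2.85,fy=2.85,interpolation=cv2.INTER_CUBIC))
cv2.imwrite("pics/w4d.png",cv2.resize(w[150:290,280:370],None,fx=4.2,fy=4.2,interpolation=cv2.INTER_CUBIC))
E
```

```text
(no output)
```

View pics/w4d.png

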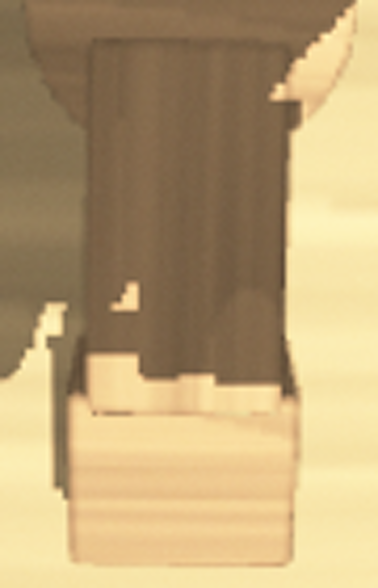

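View pics/w4c.png

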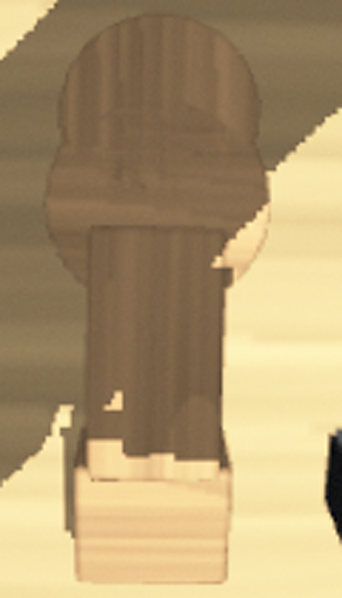

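```bash
python3 - <<'E'
from h import *
np.set_printoptions(precision=4,suppress=True)
w=np.load("w4.npz");pos,R=w['pos'],w['R'];print(pos)
def c(u,v,x0=280,y0=150,k=4.2): return x0+(u+.5)/k-.5,y0+(v+.5)/k-.5
for n,u,v,z in [('heelEndL',72,563,.045),('heelEndR',292,563,.045),('heelFL',70,395,.045),('heelFR',298,398,.045),('waFL',90,40,.04),('waFR',290,42,.04),('waBL',92,412,.04),('waBR',280,412,.04)]:
    print(n,wray(*c(u,v),pos,R,z))
print(wray(270+158/2.85,80+12/2.85,pos,R,.02))
E
```

```text
[ 0.4008 -0.3164  0.18  ]
heelEndL [ 0.5058 -0.3453  0.045 ]
heelEndR [ 0.5057 -0.2864  0.045 ]
heelFL [ 0.4558 -0.3442  0.045 ]
heelFR [ 0.4566 -0.2868  0.045 ]
waFL [ 0.367  -0.3379  0.04  ]
waFR [ 0.3673 -0.2908  0.04  ]
waBL [ 0.4629 -0.3391  0.04  ]
waBR [ 0.4628 -0.2908  0.04  ]
[ 0.2917 -0.3139  0.02  ]
```

```bash
python3 - <<'E'
from h import *
np.set_printoptions(precision=4,suppress=True)
arm.line_to([.422,-.3152,.09],ori(-.010),.2)
arm.line_to([.422,-.3152,.0275],None,.1,f_stop=8)
print(arm.get_tcp_pos(),arm.get_wrist_force())
arm.set_gripper(.03,40)
print(arm.get_clock(),arm.get_gripper_width(),arm.get_tcp_pos(),arm.get_wrist_force())
snap('wrist','w5')
E
```

```text
[ 0.4222 -0.3155  0.028 ] [ 0.6116 -0.501   0.0202]
15.9083 0.049635922703041464 [ 0.4221 -0.3151  0.0277] [-0.4475  2.1106  5.3404]
```

View pics/w5.png

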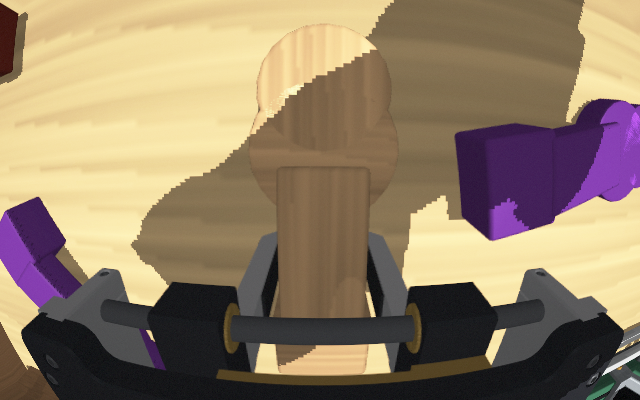

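```bash
python3 - <<'E'
from h import *
np.set_printoptions(precision=4,suppress=True)
arm.line_to([.422,-.3151,.13],None,.15)
print(arm.get_gripper_width(),arm.get_wrist_force())
arm.line_to([.476,.0864,.13],ori(.010),.2)
print(arm.get_clock(),arm.get_tcp_pos(),arm.get_q())
snap('wrist','w6');snap('scene','s6')
E
```

```text
0.04935933275835798 [ 0.0303 -0.2412 -3.1368]
18.9667 [0.476  0.0857 0.13  ] [-40.1583  18.3908  30.8767 117.9173 -12.8079  46.8756  88.7565]
```

View pics/w6.png

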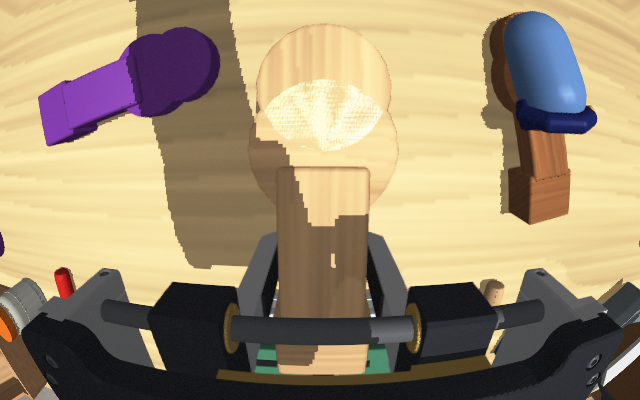

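View pics/s6.png

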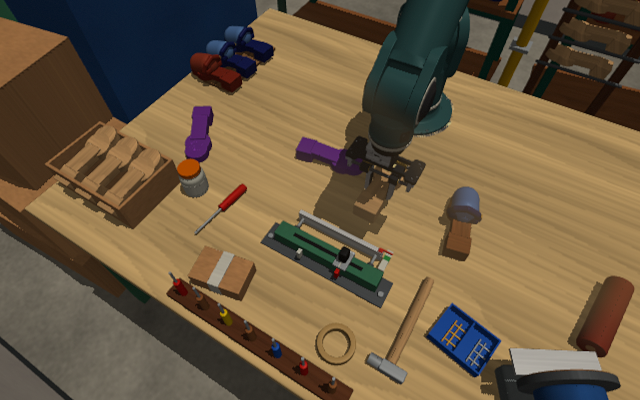

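```bash
python3 - <<'E'
from h import *
np.set_printoptions(precision=4,suppress=True)
arm.line_to([.476,.0864,.045],None,.15)
print(arm.get_wrist_force())
print(arm.line_to([.476,.0864,.0272],None,.03,f_stop=5))
print(arm.get_clock(),arm.get_tcp_pos(),arm.get_wrist_force())
for n in ('scene','top','wrist'): snap(n,n[0]+'7')
s=np.load("s7.npz")['p'][:,:,::-1];t=np.load("t7.npz")['p'][:,:,::-1]
cv2.imwrite("pics/s7c.png",cv2.resize(s[140:300,290:430],None,fx=3.7,fy=3.7,interpolation=cv2.INTER_CUBIC))
cv2.imwrite("pics/t7c.png",cv2.resize(t[145:265,220:350],None,fx=5,fy=5,interpolation=cv2.INTER_CUBIC))
E
```

```text
[ 0.9701 -0.3838 -2.2157]
True
20.3583 [0.4759 0.0864 0.0275] [-0.6666 -0.7073  7.4868]
```

View pics/s7c.png

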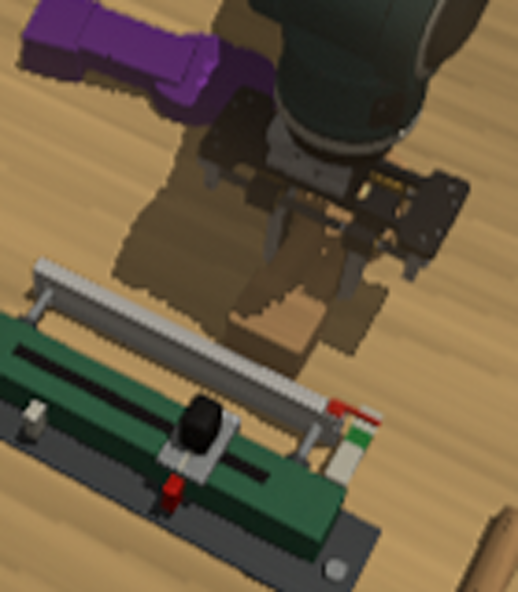

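View pics/t7c.png

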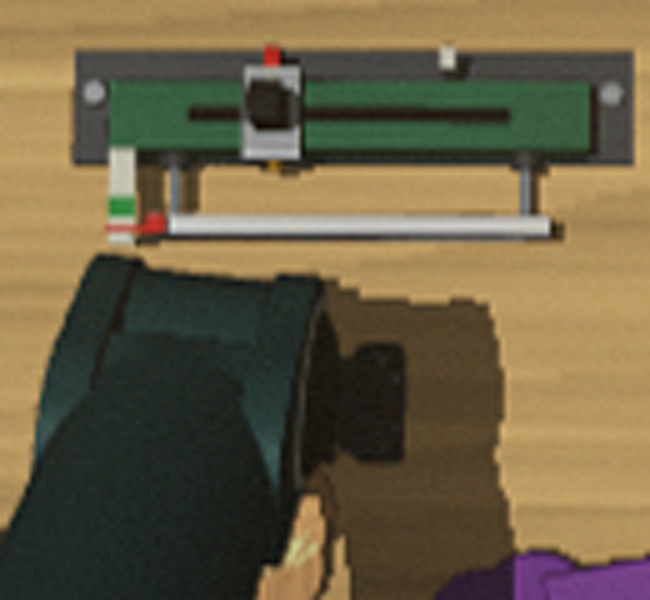

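```bash
python3 - <<'E'
from h import *
np.set_printoptions(precision=4,suppress=True)
s=np.load("s7.npz")['p'][:,:,::-1]
cv2.imwrite("pics/s7d.png",cv2.resize(s[205:275,335:405],None,fx=8.5,fy=8.5,interpolation=cv2.INTER_CUBIC))
for z in (.0279,.0282):
    arm.line_to([.476,.0864,z],None,.02); print(arm.get_tcp_pos(),arm.get_wrist_force())
print(arm.get_clock())
E
```

```text
[0.4759 0.0863 0.0277] [-0.5893  0.5327 -2.6113]
[0.476  0.0864 0.0281] [-0.0274 -0.7453 -1.9331]
21.0083
```

View pics/s7d.png

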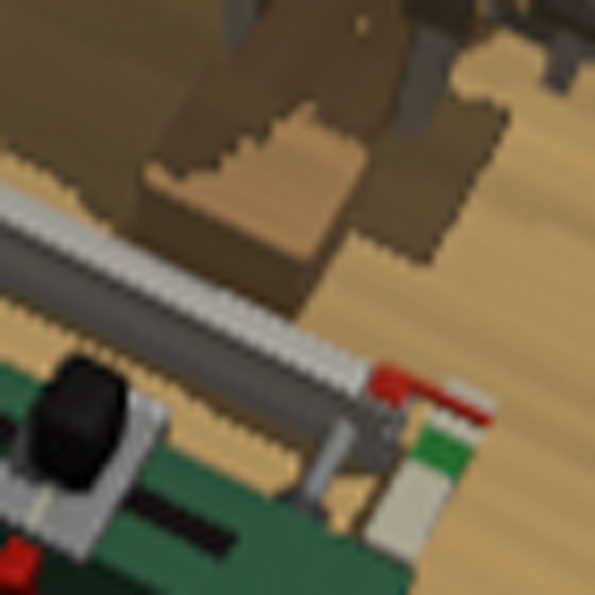

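```bash
python3 - <<'E'
from h import *
np.set_printoptions(precision=4,suppress=True)
def c(u,v): return 335+(u+.5)/8.5-.5,205+(v+.5)/8.5-.5
a=plane('scene',*c(143,172),.045);b=plane('scene',*c(310,260),.045);e=plane('scene',*c(368,158),.045);print(a,b,e,(a+b)/2,np.arctan2(-(b-a)[0],(b-a)[1]))
s=np.load("s7.npz")
f1=plane('scene',*c(0,185),.047);f2=plane('scene',*c(370,362),.047);print(f1,f2)
arm.line_to([.476,.0864,.0277],None,.02); print(arm.get_tcp_pos(),arm.get_wrist_force())
arm.dwell(.2);print(arm.get_wrist_force())
E
```

```text
[0.5596 0.0569 0.045 ] [0.561 0.116 0.045] [0.5186 0.1152 0.045 ] [0.5603 0.0865 0.045 ] -0.023201684724091582
[0.588  0.0213 0.047 ] [0.5844 0.1477 0.047 ]
[0.476  0.0864 0.0277] [ 0.4094 -1.3123 -2.6469]
[-0.6814  0.3675 -1.7591]
```

```bash
python3 - <<'E'
from h import *
np.set_printoptions(precision=4,suppress=True)
def go(x,v=.03,z=.0275):
    arm.line_to([x,.0864+.010*(x-.476),z],None,v); arm.dwell(.15)
    print(x,arm.get_tcp_pos(),np.mean([arm.get_wrist_force() for _ in range(5)],0),arm.get_gripper_width(),arm.get_clock())
go(.494);go(.508);go(.513)
snap('scene','s8')
s=np.load("s8.npz")['p'][:,:,::-1]
cv2.imwrite("pics/s8d.png",cv2.resize(s[205:275,335:405],None,fx=8.5,fy=8.5,interpolation=cv2.INTER_CUBIC))
E
```

```text
0.494 [0.4941 0.0866 0.0276] [ 0.691   0.6342 -0.6965] 0.05016037595053834 22.3583
0.508 [0.5063 0.0867 0.0275] [-13.2782   0.0418  16.2279] 0.04963943334597284 23.125
0.513 [0.511  0.0866 0.0274] [-14.7056  -1.4475  16.6261] 0.04968691712367654 23.5917
```

View pics/s8d.png

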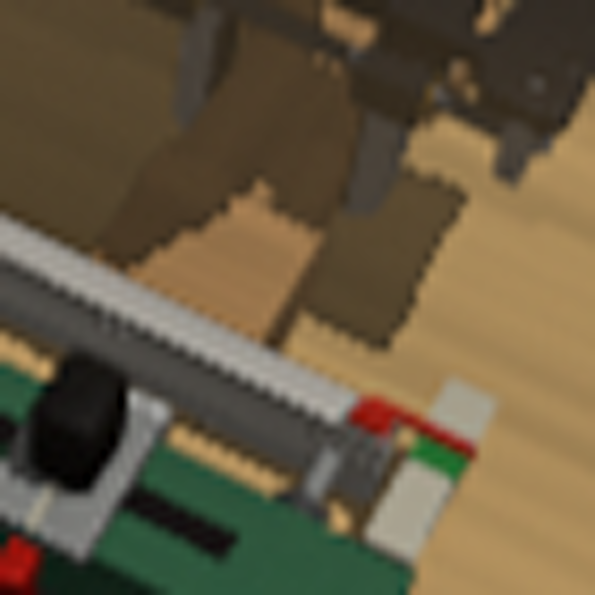

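```bash
python3 - <<'E'
from h import *
np.set_printoptions(precision=4,suppress=True)
def go(x,v=.03,z=.0275):
    arm.line_to([x,.0864+.010*(x-.476),z],None,v); arm.dwell(.15)
    print(x,z,arm.get_tcp_pos(),Ro.from_matrix(Rdown(.01).T@curR()).as_rotvec(),np.mean([arm.get_wrist_force() for _ in range(5)],0),arm.get_gripper_width(),arm.get_clock())
go(.513,.02,.0281);go(.516,.02,.0283)
snap('scene','s9')
s=np.load("s9.npz")['p'][:,:,::-1]
cv2.imwrite("pics/s9d.png",cv2.resize(s[205:275,335:405],None,fx=8.5,fy=8.5,interpolation=cv2.INTER_CUBIC))
E
```

```text
0.513 0.0281 [0.5112 0.0865 0.0275] [-0.0004  0.0047 -0.0007] [-8.1806 -1.9595  0.3535] 0.04983341549117421 24.0417
0.516 0.0283 [0.5139 0.0865 0.0275] [-0.0004  0.0052 -0.0008] [-8.3568 -1.6701 -1.98  ] 0.04960898328341952 24.4917
```

View pics/s9d.png

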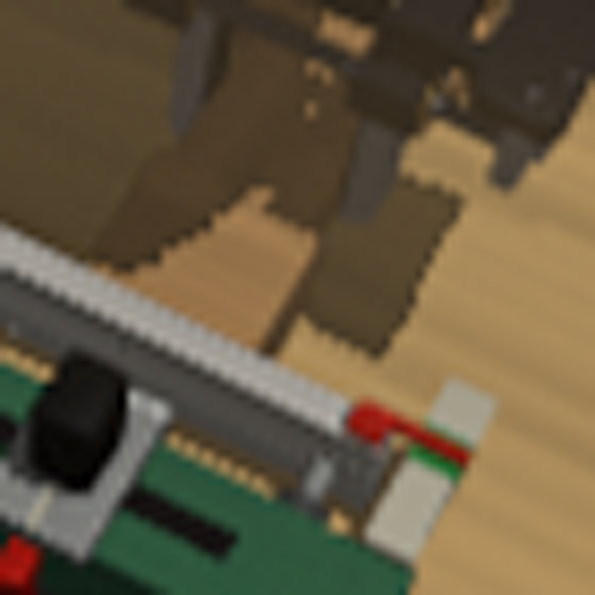

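```bash
python3 - <<'E'
from h import *
np.set_printoptions(precision=4,suppress=True)
def go(x,v=.03,z=.0275):
    arm.line_to([x,.0864+.010*(x-.476),z],None,v); arm.dwell(.2)
    print(x,z,arm.get_tcp_pos(),np.mean([arm.get_wrist_force() for _ in range(5)],0),arm.get_gripper_width(),arm.get_clock())
go(.519,.02,.0282)
for n in ('scene','top','wrist'): snap(n,n[0]+'10')
s=np.load("s10.npz")['p'][:,:,::-1]
cv2.imwrite("pics/s10d.png",cv2.resize(s[245:275,365:400],None,fx=17,fy=17,interpolation=cv2.INTER_CUBIC))
cv2.imwrite("pics/s10c.png",cv2.resize(s[140:300,290:430],None,fx=3.7,fy=3.7,interpolation=cv2.INTER_CUBIC))
t=np.load("t10.npz")['p'][:,:,::-1]
cv2.imwrite("pics/t10c.png",cv2.resize(t[145:205,225:355],None,fx=6,fy=6,interpolation=cv2.INTER_CUBIC))
E
```

```text
0.519 0.0282 [0.5167 0.0866 0.0274] [-10.3034  -1.7823   1.4386] 0.04948587608539684 25.0417
```

View pics/s10d.png

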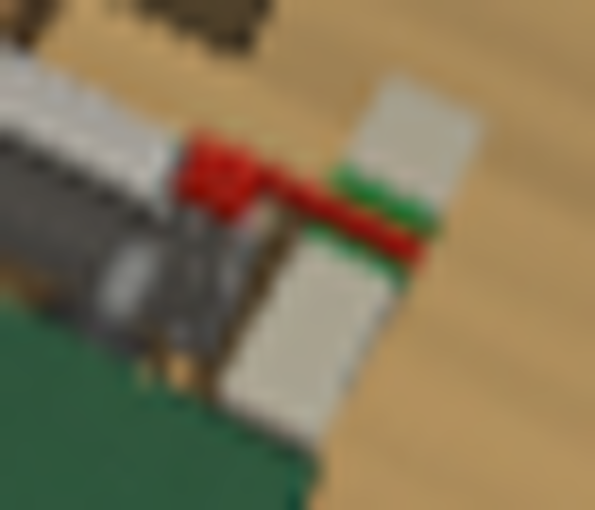

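View pics/t10c.png

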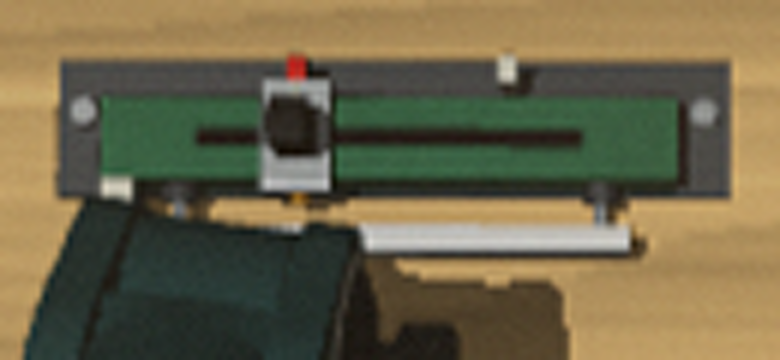

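View pics/s10c.png

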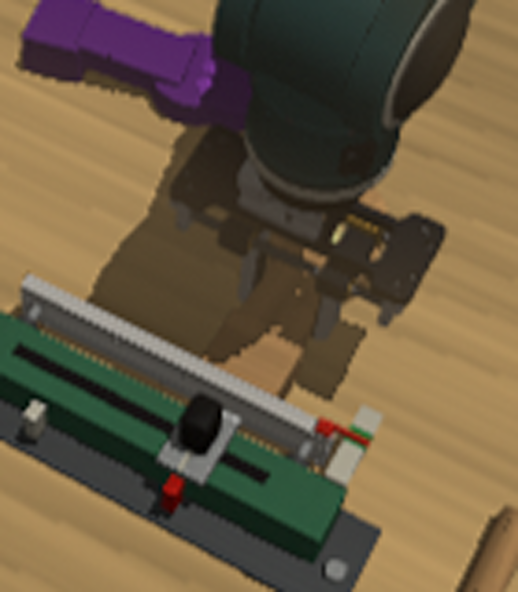

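View pics/w10.png

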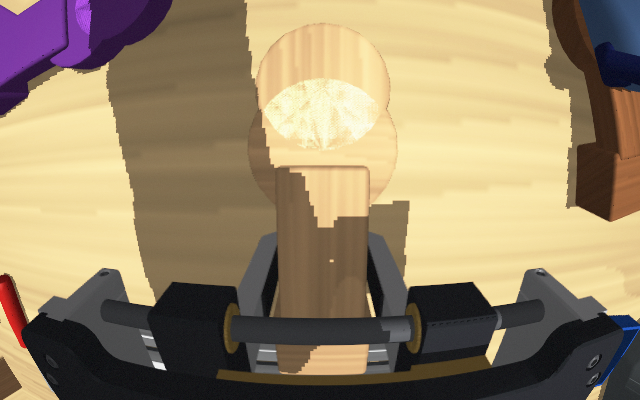

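```bash
python3 - <<'E'
from h import *
np.set_printoptions(precision=4,suppress=True)
arm.dwell(.5)
print(arm.get_tcp_pos(),arm.get_wrist_force(),arm.get_wrist_torque(),arm.get_gripper_width(),arm.get_clock())
s=snap('scene','s11')[0][:,:,::-1]
cv2.imwrite("pics/s11d.png",cv2.resize(s[215:275,335:400],None,fx=9,fy=9,interpolation=cv2.INTER_CUBIC))
E
```

```text
[0.5167 0.0865 0.0274] [-9.6405 -2.2064  0.4433] [-0.1669  2.0629  0.1709] 0.04962990903221828 25.6917
```

View pics/s11d.png

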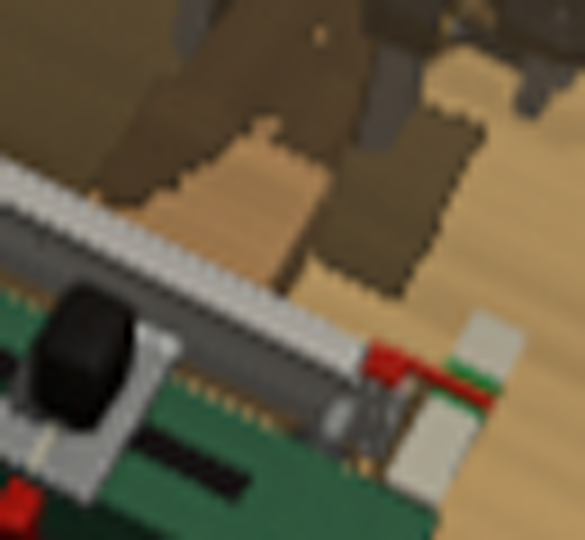

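```bash
python3 -c "
from bench import arm
print(arm.sign_off(),arm.get_clock())"
```

```text
the job is handed in; nothing more can be done
the job is handed in; nothing more can be done
```

The guide is at the red clip, and the sole is pressed against the fence with about 10 N and still held. I handed the job in at about 26 s of the 56 s limit.

- **Guide:** I gripped it and slid it about 59 mm along the rail. The pictures then showed its white line about 1 mm short of the red clip, so I re-gripped it and moved it on by 1 mm. In the last scene picture the line points at the clip's centre, to within about 0.5 mm.
- **Sole:** I gripped it across the waist (49.6 mm, 40 N), lifted it over the purple look-alike and set it flat on the bench in front of the guide. Then I pressed its heel against the fence.
- **Push:** The last wrist reading along the push was 9.6 N, and 10.3 N half a second earlier. The pointer is about mid green zone and the fence has moved about 16 mm. There is almost no load up or down, and the gripper is still closed on the sole.
- **Centring:** The heel is within about 1 mm of the guide's line, measured just before the push.
- **Squareness:** The heel looks parallel to the fence in the scene picture, but the angle readings there scatter by about 0.02 rad.
- **Bench load:** At first contact the sole was pressed onto the bench with about 16 N. I raised the tool by less than 1 mm, and that load went away before the final push.
- **Side force:** A small side force of about 2 N remained at the end.

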